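Hold the spring clamp open around the tally card's edge

TASK

Pick up the larger of the two plastic spring clamps, squeeze its handles so that its jaws gape wide, and bring it over the upright edge, on the robot's side, of the tally card standing in the wooden block: the edge well in between the open jaws, neither jaw touching the card. Finish holding it just there, still and squeezed open, so that I can slip the deposit receipts in before it bites; do not let it go, do not let it close on the card, and do not knock the card block or the other things on the table.

Things in the scene. Friction and masses are not known exactly. Their poses are not given: they have to be found in the camera images.
- clamp: Larger white plastic spring clamp, 116 mm long, 26 mm thick, 70 g, lying on its side: like a clothes peg, two levers on a pivot pin with a spring, opening in the horizontal plane. Origin on the pivot axis at the underside; x towards the jaws, z up along the pivot, y left. The frame is fixed to the left (+y) lever: an even squeeze turns it by +half the spread.
- clamp_squeeze (a point): Where to squeeze: midway between the large clamp's handles, 45 mm behind the pivot (clamp x = -45 mm, y = 0), 13 mm above its underside. Shut, the handles' straight 8 mm bars run from y = +-8 mm near the pivot to y = +-31 mm at x = -64 mm and measure 55 mm over their outsides here (about 70 mm at the ends); fully squeezed about 26 mm here. They are 26 mm high.
- clamp_spread (a joint): Angle of the large clamp's right lever to its left one, rad: 0 = jaws shut by the spring, 0.6 = fully spread at a firm stop, pads about 26 mm apart (0.35: about 15 mm). Squeezed 45 mm behind the pivot, it starts to open at 5 N and is fully spread from 11 N; gripping with 20 to 40 N does no harm.
- clamp_jaw_left (a point): Middle of the gripping face of the large clamp's left (+y) rubber pad: 44.5 mm ahead of the pivot, 13 mm above the clamp's underside. The pads are 15 mm long (37 to 52 mm ahead of the pivot), 4 mm thick; behind them the throat between the levers is open back to 12 mm ahead of the pivot.
- clamp_jaw_right (a point): middle of the gripping face of the large clamp's right (-y) jaw pad; touches the left one when the clamp is shut
- card: Blank ruled tally card, stiff board 148 x 105 x 3 mm, standing on its long side in a slotted wooden block 90 x 48 x 28 mm; one piece, 450 g, free-standing. Origin: centre of the block's underside on the table; x along the card away from the robot, y square to its faces, z up. Card: x = -74 to 74, y = -1.5 to 1.5, z = 16 to 121 mm; it overhangs the block by 29 mm at each end.
- card_edge (a point): point on the card's upright edge nearest the robot (card x = -74 mm), in mid thickness, 75 mm above the table
- small_clamp: the smaller white plastic spring clamp of the same shape, 72 mm long, 16 mm thick, lying on its side; to be left alone. Origin on its pivot axis at the underside
- can_short: crumpled gold drinks can stamped down to 45 mm height, 66 mm across, standing; leave alone. Origin: centre of underside
- can_tall: crumpled gold drinks can stamped down to 75 mm height, 66 mm across, standing; leave alone. Origin: centre of underside
- can_flat: gold drinks can trodden flat, 120 x 65 x 33 mm, lying; leave alone. Origin: centre of underside
- pail: pink plastic pail, 166 mm across the rim, 150 mm high; leave alone. Origin: centre of underside
- bottle: green glass bottle with a steel cap, 66 mm across, 210 mm high; leave alone. Origin: centre of underside
- stone: grey stone weight, round, 94 mm across, 50 mm high; leave alone. Origin: centre of underside
Not all that is in view belongs to the job. What is shaped like the clamp but red is not meant. What is shaped like the card but purple is not meant.

How it is judged:
By the outcome, as a careful person would: the job done as asked, in the order asked, and still so for the second after the job is handed in, while the arm keeps its last pose, push and grip.
It also fails if it takes over 32 s, if anything falls off the work surface, if the arm or the gripper's body presses on something with over 40 N, if the wrist force passes 120 N, or if a joint passes its speed limit or range.

ROBOT

A 6-joint arm with a two-finger parallel gripper is mounted at the origin on the work surface. World frame = base frame: x ahead of the robot, y to its left, z up, the work surface at z = 0. Lengths are in m, angles in rad, forces in N, time in s.
With the tool pointing down it reaches from about 0.375 to 0.9 m from the base axis. Payload 3.1 kg.
Tool frame: the origin (TCP) lies on the centre line of the jaws, within the pads' length; the fingertips stand 25 mm ahead of it and the grasp point (between the pads) lies 6 mm ahead of it (robot.nose_length is the y of the fingertips in the tool frame, in m); y points along the fingers, z is the direction in which the jaws open and shut, and the axes are right-handed (so a half turn about y gives the same grasp; the last joint's range is limited). The gripper opens to 87 mm and grips with 3 to 60 N. Pads are 19 mm wide; open, the fingers measure 117 mm over their backs; the gripper's body (75 mm by 190 mm) begins 51 mm behind the grasp point.
Start: joints at [1.097, 0.527, 1.433, -0, 1.181, -0.178], TCP at [0.182, 0.598, 0.248] pointing down, gripper open.
Joint ranges: [-3.08, 3.08], [-0.75, 2.2], [0.22, 2.44], [-1.43, 4.57], [0, 2.65], [-2.85, 2.85]. Speed limits (rad/s): [2.79, 2.79, 3.14, 3.14, 3.14, 3.14].

INTERFACE

Orientations are given as a unit quaternion [x, y, z, w].
In Python, from rig import robot, eyes, ticket gives the robot as it stands.
- The arm moves only by the tool play_rows, never from a script. Its argument "series" is a list of rows, each a list of 7 numbers: the opening, from 0 (shut) to 1 (fully open), then the shift along the tool's x, y, z scaled (see below), then the turn, a rotation vector about the tool's x, y, z scaled (see below). In form: [[claw, dx, dy, dz, ax, ay, az], ...]. A call has 1 to 12 rows; each row shifts and turns the commanded pose from where the row before left it, along the tool's axes as they then stand; what a row does not reach is not made up. The controller multiplies each number of a shift by 100 mm and each number of a turn by 180 degrees. A row lasts 1/12 s, in which the tool goes at most 41.7 mm and 7.16 degrees, less where a joint would pass 70% of its speed; a pose out of reach is approached as far as the arm can. A call with a number of a shift or a turn outside -1 to 1 is refused whole. A call with a gripper value outside its range is refused whole. The fingers move at their own pace and stop on an object; "grip_force" is the grip in N (left out, the last holds). Time passes only in rows, so rows that do not move let the fingers close. It gives the time, the measured TCP pose, the force and the opening at its end, in the units of the state.
- robot.get_obs(): the state, without advancing time (a new reading comes with each control period).
- eyes.camera(name): name is "side" or "top"; returns the picture (480x640x3 uint8, red, green, blue); there is no depth.
- eyes.camera_params(name): a dict with "K" (3x3 intrinsics, pixels), "rvec" (rotation vector, rad) and "tvec" (3), from world to camera coordinates, as OpenCV has them. Camera axes: x right, y down, z forward; pixel columns grow to the right and rows downward; lengths in m; the calibration is good to about 2 mm. A picture is of the moment at which its call begins. camera_params takes no time and is no camera call.
- ticket.hand_in(): hands the job in, once; it reports no verdict.
The state is a dict: "time": time; "q": joint angles; "joint_velocities": joint speeds; "joint_torque": joint torques, N m; "position": TCP position; "tool_rot": TCP orientation; "ft_force": force on the tool from outside, world axes, zero at the start; "moment": the same for the moment, N m; "grip_width": finger opening in m.
Only numpy, scipy, OpenCV 4.12 (cv2) and the standard library are available. Lean on these libraries where they do the work, as an engineer would, in place of code of your own. Each camera call takes 0.05 s, during which the arm holds its last target.

## Working session

There is one attempt and no reset: what is moved stays moved. The work goes in short steps, Python scripts to look and compute and a tool call to move; the robot and the scene stay as the last step left them, time stands still between calls to the robot, and variables do not carry over. Pictures are saved under pics/ and viewed, and the job is handed in when it is done.

Besides the shell and the picture viewer there is one more tool, called after ">>>" as name([rows], argument=value, ...), one row to a line, values as JSON. play_rows: Moves the arm, as the interface text tells. Its arguments: {"type":"object","properties":{"series":{"type":"array","items":{"type":"array","items":{"type":"number"}}},"grip_force":{"type":"number"}},"required":["series"]}

```bash
ls; mkdir -p pics; python3 - <<'E'
from rig import robot, eyes, ticket
import cv2
print(robot.get_obs())
for n in("side","top"):
    im=eyes.camera(n); cv2.imwrite(f"pics/{n}0.png",im[:,:,::-1]); print(n,eyes.camera_params(n))
print(robot.get_obs()["time"])
E
```

```text
pics
{'time': 0.0, 'q': array([ 1.09750310e+00,  5.28467787e-01,  1.43389742e+00, -1.66006246e-05,
        1.18141650e+00, -1.78499548e-01]), 'joint_velocities': array([ 0.00021305,  0.00076787, -0.00030927,  0.00016426,  0.00137627,
        0.00070757]), 'joint_torque': array([-1.36513547e-03, -4.40041065e+01, -1.76592797e+01,  6.29860489e-02,
        5.84425055e-02, -1.46657344e-04]), 'position': array([0.18124784, 0.59742737, 0.24657215]), 'tool_rot': array([ 0.70017429, -0.10408869,  0.1036034 , -0.6987044 ]), 'ft_force': array([ 0.9401157 , -0.38440451,  0.29642986]), 'moment': array([-0.012838  ,  0.0106589 , -0.02071691]), 'grip_width': 0.08689510456714172}
side {'K': array([[531.68322841,   0.        , 325.38988807],
       [  0.        , 531.68322841, 246.18142734],
       [  0.        ,   0.        ,   1.        ]]), 'rvec': array([ 2.38994275, -0.3352149 ,  0.11520893]), 'tvec': array([-0.48217775,  0.14570596,  1.29206809])}
top {'K': array([[574.67867401,   0.        , 309.99829733],
       [  0.        , 574.67867401, 243.58684836],
       [  0.        ,   0.        ,   1.        ]]), 'rvec': array([ 2.15871497, -2.12934577,  0.12491332]), 'tvec': array([0.00163789, 0.52912453, 1.56603122])}
0.1
```

View pics/side0.png

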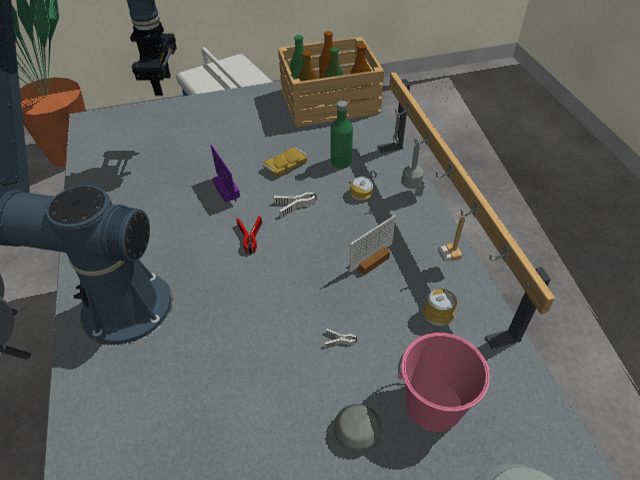

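View pics/top0.png

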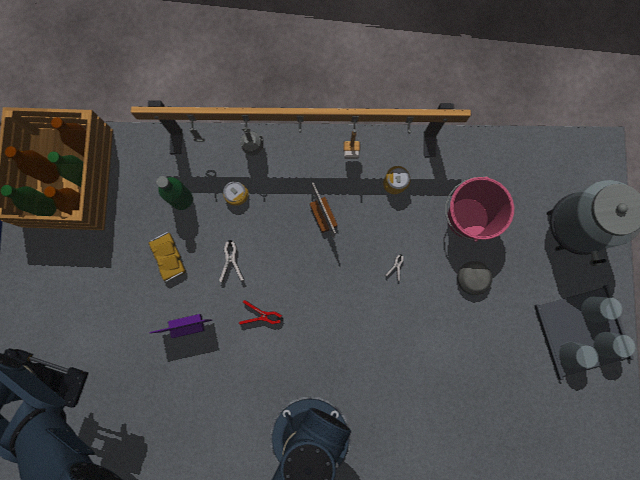

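White clamps in the top view: one at about (232,262), and a shorter one at (397,267). The red one at (262,315) isn't meant. The card with the brown block is at (323,210), and the purple one at (185,325) isn't meant. I'll confirm with crops.

```bash
cat > h.py <<'E'
import numpy as np, cv2
from rig import robot, eyes
def cam(n):
    p=eyes.camera_params(n); R=cv2.Rodrigues(np.array(p["rvec"]))[0]; return np.array(p["K"]),R,np.array(p["tvec"]).ravel()
def plane(n,uv,z):
    K,R,t=cam(n); C=-R.T@t
    d=(R.T@np.linalg.inv(K)@np.c_[np.atleast_2d(uv),np.ones(len(np.atleast_2d(uv)))].T).T
    return C+d*((z-C[2])/d[:,2])[:,None]
def proj(n,P):
    K,R,t=cam(n); return cv2.projectPoints(np.atleast_2d(np.float64(P)),cv2.Rodrigues(R)[0],t,K,None)[0][:,0]
def tri(uvt,uvs):
    P=[]
    for n in("top","side"):
        K,R,t=cam(n);P.append(K@np.c_[R,t])
    X=cv2.triangulatePoints(P[0],P[1],np.float64(uvt).reshape(2,1),np.float64(uvs).reshape(2,1));return (X[:3]/X[3]).ravel()
def crop(src,x0,y0,w,h,s,out):
    im=cv2.imread(src)[y0:y0+h,x0:x0+w]; cv2.imwrite(out,cv2.resize(im,None,fx=s,fy=s,interpolation=cv2.INTER_CUBIC))
E
python3 - <<'E'
from h import *
a=cv2.imread("pics/top0.png")
s=lambda im,x,y,w,h,k:cv2.resize(im[y:y+h,x:x+w],None,fx=k,fy=k,interpolation=cv2.INTER_CUBIC)
b=cv2.imread("pics/side0.png")
cv2.imwrite("pics/c1.png",np.vstack([np.hstack([s(a,205,225,50,75,6),np.full((450,20,3),0,np.uint8),s(a,375,225,50,75,6)])]))
cv2.imwrite("pics/c2.png",np.hstack([s(a,290,170,60,100,6),s(b,330,200,75,100,6)[:600]]))
cv2.imwrite("pics/c3.png",s(b,260,180,70,45,8))
E
```

```text
(no output)
```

View pics/c1.png

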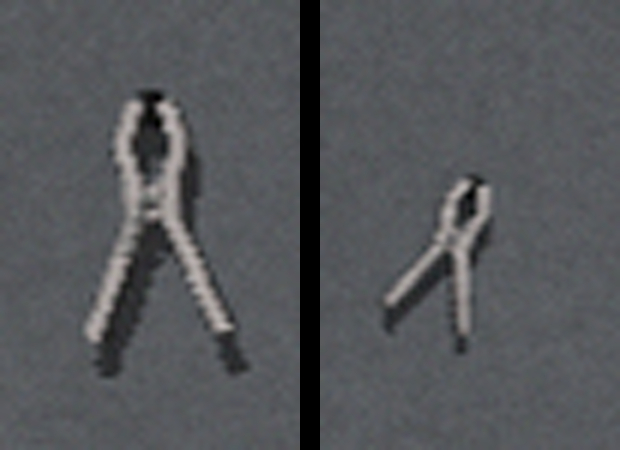

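View pics/c2.png

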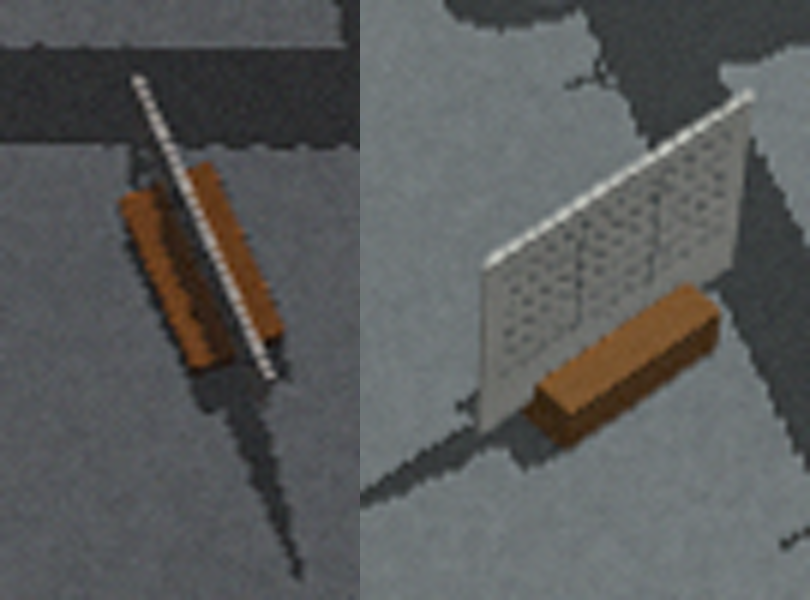

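View pics/c3.png

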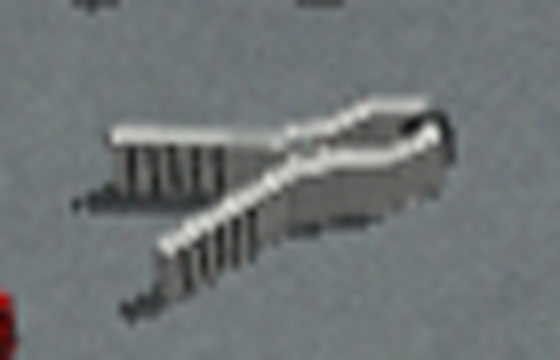

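The left crop, the clamp at (232,262), is clearly the larger white one. The card is plain white and ruled, in the brown block. Next I'll measure both.

```bash
python3 - <<'E'
from h import *
a=cv2.imread("pics/top0.png").astype(int)
mx=a.max(2);mn=a.min(2)
w=((mn>120)&(mx-mn<50)).astype(np.uint8)
def pts(x0,y0,x1,y1):
    v,u=np.nonzero(w[y0:y1,x0:x1]); return np.c_[u+x0,v+y0].astype(float)
for nm,(b,z) in dict(clamp=((205,225,255,300),.026),small=((380,245,415,290),.016),card=((300,175,345,240),.121)).items():
    p=pts(*b); P=plane("top",p,z)[:,:2]
    r=cv2.minAreaRect(P.astype(np.float32)*1000)
    m=P.mean(0); ev=np.linalg.svd(P-m,full_matrices=False)[2]
    q=(P-m)@ev.T
    print(nm,len(p),"rect",np.round(cv2.boxPoints(r),1).tolist(),np.round(r[1],1),"mean",m,"axis",ev[0],np.degrees(np.arctan2(ev[0,1],ev[0,0])),q.min(0),q.max(0))
    if nm=="card": print("ends",m+ev[0]*q[:,0].min(),m+ev[0]*q[:,0].max())
print("tips handles/jaw",plane("top",[(220.3,280.8),(243.2,279.7),(230,240.8),(230.2,258.7)],.026))
# card triangulated
print(tri((335,232.8),(330+487/6-360/6,200+262/6)), tri((312.8,183),(330+750/6-60,200+95/6)))
# obstacles
for n,uv,z in [("can_tall?",(398,180),.075),("can_s",(236,193),.045),("bottlecap",(165,183),.21),("flat",(168,257),.033),("red",(262,315),.02),("purple",(185,325),.05)]: print(n,plane("top",uv,z))
o=robot.get_obs(); from scipy.spatial.transform import Rotation as Ro
print(Ro.from_quat(o["tool_rot"]).as_matrix().round(3))
E
```

```text
clamp 213 rect [[421.5, 260.79998779296875], [428.3999938964844, 194.1999969482422], [536.0, 205.5], [529.0, 272.1000061035156]] [108.2  67. ] mean [0.47876522 0.23239407] axis [-0.99888161 -0.04728132] -177.2899696082814 [-0.05363981 -0.03129702] [0.05557353 0.035737  ]
small 92 rect [[434.1000061035156, -240.1999969482422], [493.70001220703125, -264.3999938964844], [508.20001220703125, -228.60000610351562], [448.6000061035156, -204.5]] [38.6 64.3] mean [ 0.47225024 -0.23461958] axis [-0.9626871   0.27061698] 164.29901606665084 [-0.03085216 -0.01583358] [0.03493963 0.02263108]
card 49 rect [[548.0999755859375, -55.599998474121094], [549.5, -58.79999923706055], [682.5999755859375, 1.2000000476837158], [681.0999755859375, 4.400000095367432]] [145.9   3.5] mean [ 0.61924244 -0.02510632] axis [-0.91297021 -0.40802622] -155.9190946342268 [-0.06850685 -0.00201322] [0.07742042 0.00167549]
ends [0.68178715 0.00284628] [ 0.5485599  -0.05669588]
tips handles/jaw [[0.4225671  0.25745709 0.026     ]
 [0.4265042  0.19361785 0.026     ]
 [0.53540097 0.23412637 0.026     ]
 [0.48482042 0.23187376 0.026     ]]
[ 0.54832674 -0.05850304  0.11841786] [0.6827494  0.00222424 0.11605949]
can_tall? [[ 0.70330095 -0.23137263  0.075     ]]
can_s [[0.66854014 0.2187331  0.045     ]]
bottlecap [[0.65543372 0.37435515 0.21      ]]
flat [[0.4865838  0.40511057 0.033     ]]
red [[0.32977725 0.13924701 0.02      ]]
purple [[0.29946743 0.34522995 0.05      ]]
[[ 0.957 -0.001  0.291]
 [-0.291 -0.002  0.957]
 [-0.    -1.    -0.002]]
```

The geometry agrees with the sizes given:
- **Clamp:** pivot at about (0.487, 0.231), yaw about 4.4°, squeeze point (0.442, 0.227).
- **Card:** near edge at (0.548, -0.058), yaw 24°, length 146 mm against 148 mm.

First move: turn the tool by -21.3° about its y axis, then shift over the handles.

>>> play_rows([
  [1,0,0,0,0,-0.0296,0],
  [1,0,0,0,0,-0.0296,0],
  [1,0,0,0,0,-0.0296,0],
  [1,0,0,0,0,-0.0296,0],
  [1,0.166,0,-0.278,0,0,0],
  [1,0.166,0,-0.278,0,0,0],
  [1,0.166,0,-0.278,0,0,0],
  [1,0.166,0,-0.278,0,0,0],
  [1,0.166,0,-0.278,0,0,0],
  [1,0.166,0,-0.278,0,0,0],
  [1,0.166,0,-0.278,0,0,0],
  [1,0.166,0,-0.278,0,0,0],
], grip_force=30)

```text
time: 1.1
position: [0.3315, 0.385, 0.2473]
tool_rot: [0.707, 0.027, -0.028, -0.706]
ft_force: [0.4, -0.1, -0.2]
grip_width: 0.087
```

>>> play_rows([
  [1,0.166,0,-0.278,0,0,0],
  [1,0.166,0,-0.278,0,0,0],
  [1,0.166,0,-0.278,0,0,0],
  [1,0.166,0.1,-0.278,0,0,0],
  [1,0.166,0.2,-0.278,0,0,0],
  [1,0.166,0.2,-0.278,0,0,0],
  [1,0,0.2,0,0,0,0],
  [1,0,0.2,0,0,0,0],
  [1,0,0.1,0,0,0,0],
  [1,0,0,0,0,0,0],
])

```text
time: 1.93
position: [0.4416, 0.227, 0.1451]
tool_rot: [0.707, 0.025, -0.029, -0.706]
ft_force: [0.3, -0.6, 0.1]
grip_width: 0.0871
```

```bash
cat >> h.py <<'E'
from scipy.spatial.transform import Rotation as Ro
def delta(target,yawz):
    o=robot.get_obs();M=Ro.from_quat(o["tool_rot"]).as_matrix()
    p=np.array(o["position"]); y=np.degrees(np.arctan2(M[1,2],M[0,2]))
    print("t",o["time"],"pos",p.round(4),"yawz",y.round(2),"tilt",M[:,1].round(3),"w",o["grip_width"],"F",o["ft_force"].round(1))
    th=np.radians(yawz); Z=np.array([np.cos(th),np.sin(th),0]);Y=np.array([0,0,-1.]);X=np.cross(Y,Z)
    d=np.array(target)-p
    print("ay units",-(yawz-y)/180,"then shift units(new axes)",(np.array([X@d,Y@d,Z@d])*10).round(3),"(old axes)",(M.T@d*10).round(3))
E
python3 - <<'E'
from h import *
im=eyes.camera("top");cv2.imwrite("pics/t1.png",im[:,:,::-1]);crop("pics/t1.png",180,190,110,130,5,"pics/t1c.png")
delta([.442,.227,.029],94.4)
E
```

```text
t 1.9833 pos [0.4424 0.2274 0.1463] yawz 94.39 tilt [-0.004 -0.001 -1.   ] w 0.08710411037902434 F [ 0.6  0.3 -0.1]
ay units -3.402979273035258e-05 then shift units(new axes) [-0.004  1.173 -0.004] (old axes) [ 0.     1.173 -0.003]
```

View pics/t1c.png

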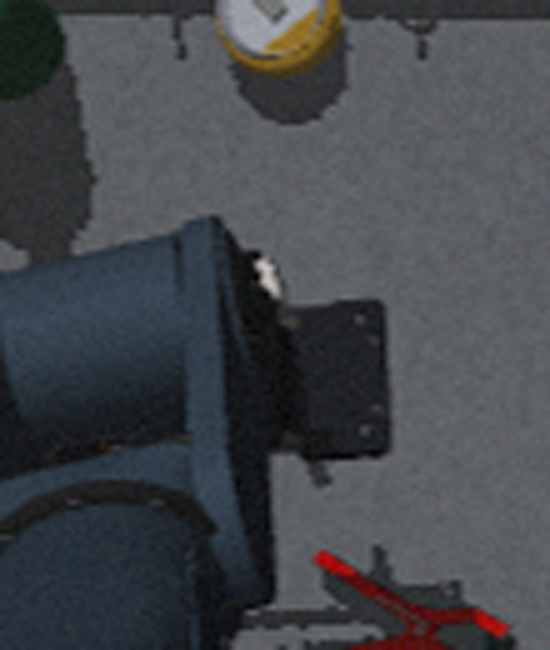

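The arm hides most of the clamp here; its white jaw tip shows at crop (265,275), and the red clamp is well clear. The measured pose matches the target, so I'll descend.

>>> play_rows([
  [1,0,0.2,0,0,0,0],
  [1,0,0.2,0,0,0,0],
  [1,0,0.2,0,0,0,0],
  [1,0,0.2,0,0,0,0],
  [1,0,0.15,0,0,0,0],
  [1,0,0.1,0,0,0,0],
  [1,0,0.07,0,0,0,0],
  [1,0,0.05,0,0,0,0],
  [1,0,0,0,0,0,0],
  [1,0,0,0,0,0,0],
])

```text
time: 2.82
position: [0.4436, 0.2281, 0.031]
tool_rot: [-0.707, -0.028, 0.027, 0.707]
ft_force: [0.2, 0.5, -0.0]
grip_width: 0.087
```

```bash
python3 - <<'E'
from h import *
im=eyes.camera("side");cv2.imwrite("pics/s1.png",im[:,:,::-1]);crop("pics/s1.png",230,120,130,120,5,"pics/s1c.png")
delta([.442,.227,.029],94.4)
E
```

```text
t 2.8667 pos [0.4437 0.2281 0.0312] yawz 94.43 tilt [ 0.001  0.    -1.   ] w 0.08681578887502045 F [ 0.6  0.1 -0. ]
ay units 0.0001575713620349164 then shift units(new axes) [-0.018  0.022 -0.01 ] (old axes) [-0.018  0.022 -0.01 ]
```

View pics/s1c.png

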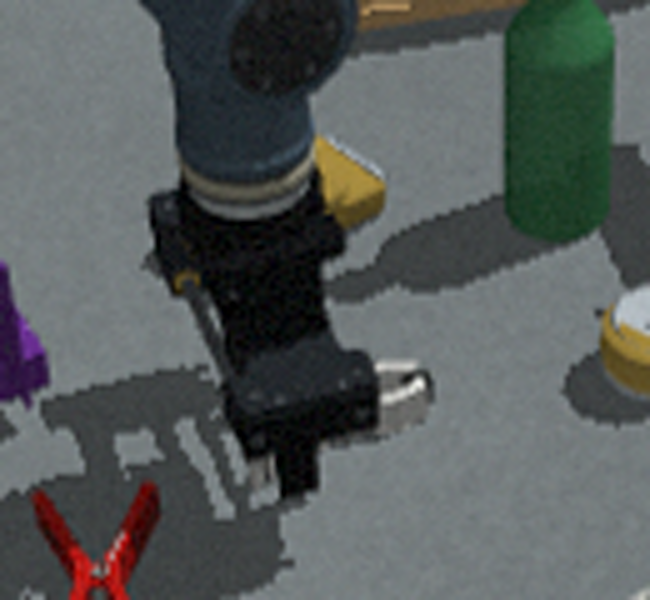

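The fingers straddle the handles with no contact force: the handle end shows behind the near finger at crop (262,468), and the jaws stick out at (405,395). Time to squeeze.

>>> play_rows([
  [1,-0.02,0.015,-0.01,0,0,0],
  [0,0,0,0,0,0,0],
  [0,0,0,0,0,0,0],
  [0,0,0,0,0,0,0],
  [0,0,0,0,0,0,0],
  [0,0,0,0,0,0,0],
  [0,0,0,0,0,0,0],
  [0,0,0,0,0,0,0],
  [0,0,0,0,0,0,0],
  [0,0,0,0,0,0,0],
  [0,0,0,0,0,0,0],
  [0,0,0,0,0,0,0],
], grip_force=30)

```text
time: 3.87
position: [0.4414, 0.2268, 0.0291]
tool_rot: [-0.707, -0.027, 0.027, 0.707]
ft_force: [-0.5, -0.1, 3.4]
grip_width: 0.0263
```

>>> play_rows([
  [0,0,0,0,0,0,0],
  [0,0,0,0,0,0,0],
  [0,0,0,0,0,0,0],
])

```text
time: 4.12
position: [0.4414, 0.2268, 0.0291]
tool_rot: [-0.707, -0.027, 0.027, 0.707]
ft_force: [-0.8, 0.4, 4.1]
grip_width: 0.0262
```

```bash
python3 - <<'E'
from h import *
im=eyes.camera("side");cv2.imwrite("pics/s2.png",im[:,:,::-1]);crop("pics/s2.png",250,160,100,80,6,"pics/s2c.png")
delta([.442,.227,.14],94.4)
E
```

```text
t 4.1667 pos [0.4414 0.2268 0.0291] yawz 94.42 tilt [ 0.  0. -1.] w 0.026326671143942465 F [0.1 0.1 3.8]
ay units 0.00010605019862074035 then shift units(new axes) [ 0.006 -1.109  0.002] (old axes) [ 0.006 -1.109  0.002]
```

View pics/s2c.png

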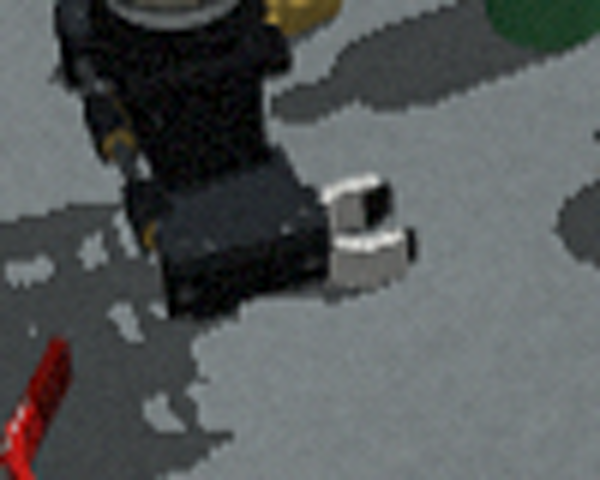

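Width is 26.3 mm, which means fully spread, and the jaws gape around crop (365,225). Lift, turn by +19.7° to the card's yaw, and look.

>>> play_rows([
  [0,0,-0.05,0,0,0,0],
  [0,0,-0.1,0,0,0,0],
  [0,0,-0.15,0,0,0,0],
  [0,0,-0.15,0,0,0,0],
  [0,0,-0.15,0,0,-0.018,0],
  [0,0,-0.1,0,0,-0.018,0],
  [0,0,0,0,0,-0.018,0],
  [0,0,0,0,0,-0.018,0],
  [0,0,0,0,0,-0.018,0],
  [0,0,0,0,0,-0.019,0],
  [0,0,0,0,0,0,0],
])

```text
time: 5.08
position: [0.4413, 0.2267, 0.0997]
tool_rot: [0.692, 0.148, -0.147, -0.691]
ft_force: [-0.6, 0.4, -0.1]
grip_width: 0.0267
```

```bash
python3 - <<'E'
from h import *
for n in("top","side"):
    im=eyes.camera(n);cv2.imwrite(f"pics/{n}3.png",im[:,:,::-1])
crop("pics/top3.png",200,200,110,100,6,"pics/t3c.png");crop("pics/side3.png",250,120,110,100,6,"pics/s3c.png")
delta([.4187,-.115,.1],114.1)
E
```

```text
t 5.1833 pos [0.4413 0.2267 0.0994] yawz 113.95 tilt [ 0.  0. -1.] w 0.02644475036099644 F [ 0.3 -0.1 -0.5]
ay units -0.0008155219767091006 then shift units(new axes) [-1.602 -0.006 -3.027] (old axes) [-1.594 -0.006 -3.031]
```

View pics/s3c.png

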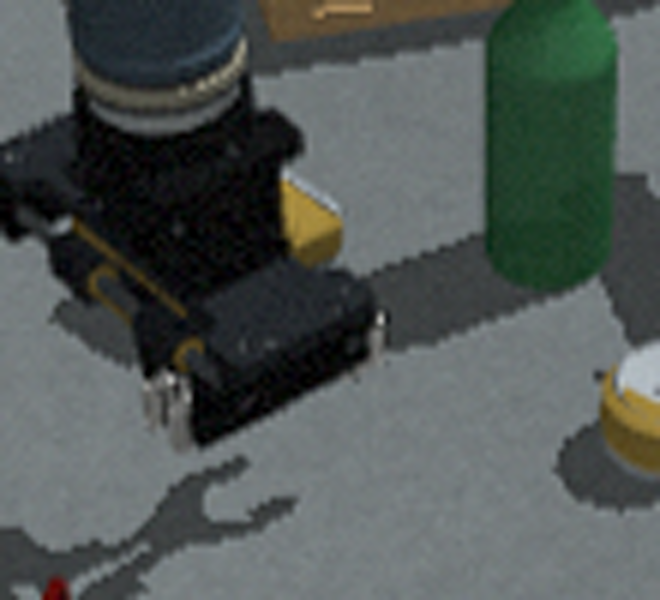

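View pics/t3c.png

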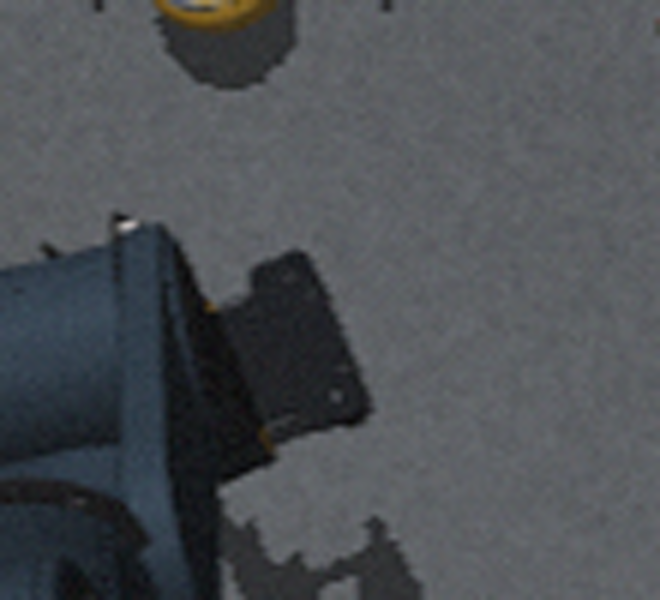

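Only the handle ends at (165,405) and one jaw tip at (378,335) show in the side crop, because the gripper hides the rest. I'll go to the pre-approach point, 60 mm short, and look again there.

>>> play_rows([
  [0,-0.16,0,-0.2,0,-0.001,0],
  [0,-0.16,0,-0.3,0,0,0],
  [0,-0.16,0,-0.3,0,0,0],
  [0,-0.16,0,-0.3,0,0,0],
  [0,-0.16,0,-0.3,0,0,0],
  [0,-0.16,0,-0.3,0,0,0],
  [0,-0.16,0,-0.3,0,0,0],
  [0,-0.16,0,-0.3,0,0,0],
  [0,-0.16,0,-0.3,0,0,0],
  [0,-0.16,0,-0.3,0,0,0],
  [0,0,0,-0.13,0,0,0],
  [0,0,0,0,0,0,0],
])

```text
time: 6.18
position: [0.4219, -0.1188, 0.0994]
tool_rot: [0.693, 0.148, -0.145, -0.691]
ft_force: [0.8, 0.1, -0.8]
grip_width: 0.026
```

>>> play_rows([
  [0,0,0,0,0,0,0],
])

```text
time: 6.27
position: [0.4198, -0.1153, 0.0991]
tool_rot: [-0.691, -0.148, 0.148, 0.692]
ft_force: [0.0, 0.5, -0.5]
grip_width: 0.0265
```

```bash
python3 - <<'E'
from h import *
for n in("top","side"):
    im=eyes.camera(n);cv2.imwrite(f"pics/{n}4.png",im[:,:,::-1])
crop("pics/top4.png",270,180,110,100,6,"pics/t4c.png");crop("pics/side4.png",270,190,130,100,6,"pics/s4c.png")
delta([.4187,-.115,.1],114.1)
E
```

```text
t 6.3667 pos [ 0.4189 -0.1135  0.099 ] yawz 114.28 tilt [-0.002  0.001 -1.   ] w 0.026288694170972356 F [-0.3 -0.7 -1.6]
ay units 0.0009921860844290759 then shift units(new axes) [-0.008 -0.01  -0.013] (old axes) [-0.008 -0.01  -0.013]
```

View pics/s4c.png

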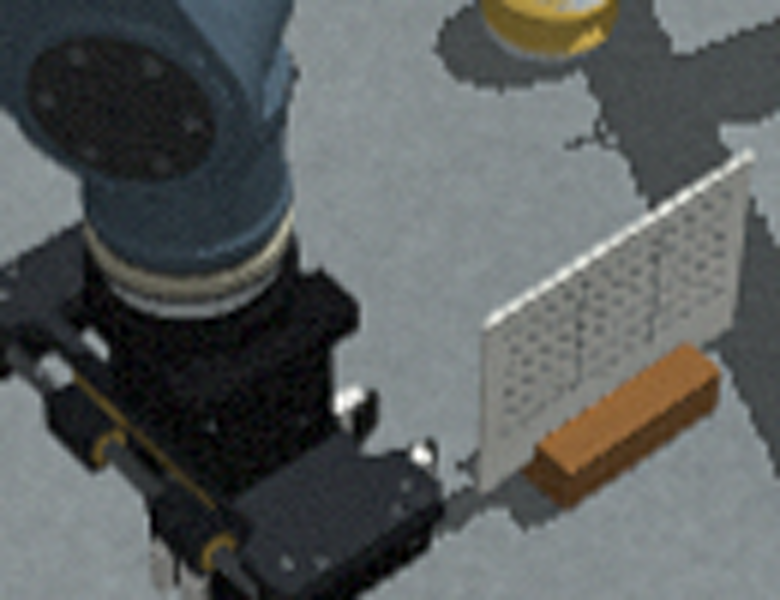

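View pics/t4c.png

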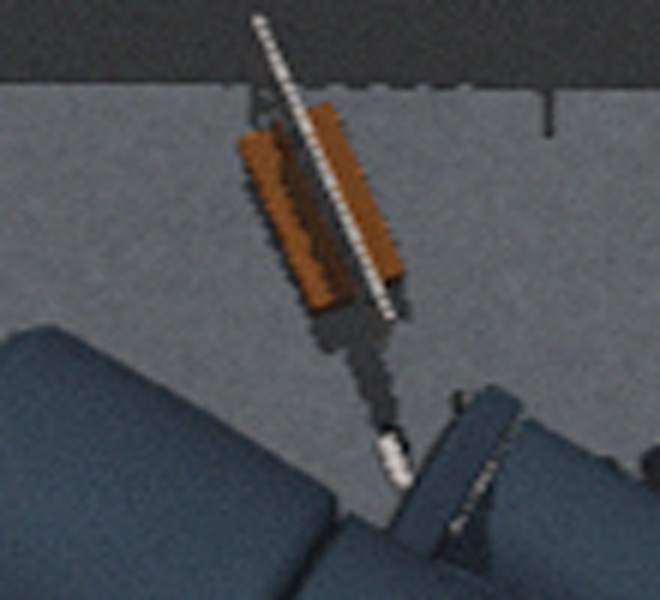

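```bash
python3 - <<'E'
from h import *
o=robot.get_obs();M=Ro.from_quat(o["tool_rot"]).as_matrix();p=np.array(o["position"])
L=tri((334.7,252.2),(329.7,254.7));Lp=tri((337,251.3),(332.5,255.3));R=tri((346.5,245.8),(342.8,264.7))
g=p+M@[0,.006,0]
for n,P in(("L",L),("Lpad",Lp),("R",R)): print(n,P.round(4),"tool(x,y,z) rel grasp mm",(M.T@(P-g)*1e3).round(1))
for z in(.09,.1): print(z,plane("top",[(337,251.3),(346.5,245.8)],z))
# expected pad front tips with ideal grasp (clamp x 52, y~+-13..17, top z)
X=M[:,0];Z=M[:,2]
for y in(.015,-.015): 
    P=np.array([*(g+X*.097+Z*y)[:2],.096]);print("exp",P.round(4),proj("top",P),proj("side",P))
E
```

```text
L [ 0.4975 -0.0585  0.0955] tool(x,y,z) rel grasp mm [94.3 -2.5 17.8]
Lpad [ 0.501  -0.0647  0.0986] tool(x,y,z) rel grasp mm [94.9 -5.7 10.7]
R [ 0.5182 -0.0905  0.0875] tool(x,y,z) rel grasp mm [100.    5.4 -19.9]
0.09 [[ 0.5017481  -0.06490772  0.09      ]
 [ 0.5169585  -0.09028718  0.09      ]]
0.1 [[ 0.50053416 -0.06461694  0.1       ]
 [ 0.51564531 -0.08983078  0.1       ]]
exp [ 0.5011 -0.0599  0.096 ] [[335.19537535 251.24372902]] [[331.85008983 254.56725002]]
exp [ 0.5134 -0.0873  0.096 ] [[345.46247166 246.79714305]] [[340.11190695 261.86618137]]
```

Both jaw tips are visible: left at top crop (390,433), right at (459,397). Triangulated, they sit about 95–100 mm ahead of the grasp point, at +18 and -20 mm to the sides, as an even, fully spread grasp should give. I'll recheck the card line from this picture.

```bash
python3 - <<'E'
from h import *
a=cv2.imread("pics/top4.png").astype(int)
w=((a.min(2)>115)&(a.max(2)-a.min(2)<50)); w[:180]=0;w[236:]=0;w[:,:305]=0;w[:,342:]=0
v,u=np.nonzero(w);P=plane("top",np.c_[u,v].astype(float),.121)[:,:2]
l=cv2.fitLine(P.astype(np.float32),cv2.DIST_HUBER,0,.001,.001).ravel();d=l[:2]*np.sign(l[0]);m=l[2:]
s=(P-m)@d; print(len(P),"yaw",np.degrees(np.arctan2(d[1],d[0])),"near",m+d*s.min(),"far",m+d*s.max(),"len",np.ptp(s))
c=m+d*(s.min()+s.max())/2; e=c-d*.074;n=np.array([-d[1],d[0]]);print("edge",e)
o=robot.get_obs();M=Ro.from_quat(o["tool_rot"]).as_matrix();g=np.array(o["position"])[:2]
print("edge ahead of grasp, lateral (mm) in tool x,z",(e-g)@M[:2,0]*1e3,(e-g)@M[:2,2]*1e3)
delta([*(e-.081*d),.091],90+np.degrees(np.arctan2(d[1],d[0])))
E
```

```text
78 yaw 24.187704 near [ 0.54866859 -0.0569458 ] far [0.68179021 0.00284709] len 0.14593339473045278
edge [ 0.547726   -0.05736918]
edge ahead of grasp, lateral (mm) in tool x,z 140.5320071083108 -1.8400772220828667
t 6.3667 pos [ 0.4189 -0.1135  0.099 ] yawz 114.28 tilt [-0.002  0.001 -1.   ] w 0.026288694170972356 F [-0.3 -0.7 -1.6]
ay units 0.0005049305641382457 then shift units(new axes) [ 0.595  0.08  -0.016] (old axes) [ 0.595  0.079 -0.017]
```

Lateral offset is under 2 mm. I'll lower by 8 mm, go in halfway, then check.

>>> play_rows([
  [0,0,0.04,-0.01,0,0,0],
  [0,0,0.04,0,0,0,0],
  [0,0.1,0,0,0,0,0],
  [0,0.1,0,0,0,0,0],
  [0,0.1,0,0,0,0,0],
  [0,0.05,0,0,0,0,0],
  [0,0,0,0,0,0,0],
  [0,0,0,0,0,0,0],
])

```text
time: 7.03
position: [0.4524, -0.1014, 0.0911]
tool_rot: [0.691, 0.149, -0.149, -0.691]
ft_force: [0.1, 0.6, -1.3]
grip_width: 0.0263
```

```bash
python3 - <<'E'
from h import *
for n in("top","side"):
    im=eyes.camera(n);cv2.imwrite(f"pics/{n}5.png",im[:,:,::-1])
crop("pics/top5.png",300,200,80,60,8,"pics/t5c.png");crop("pics/side5.png",310,210,80,70,8,"pics/s5c.png")
delta([0.4738,-0.0906,.091],114.19)
E
```

```text
t 7.1333 pos [ 0.4516 -0.1015  0.091 ] yawz 114.23 tilt [-0.001  0.    -1.   ] w 0.026442042960577113 F [-0.9  0.5 -0.6]
ay units 0.0002445188839914181 then shift units(new axes) [0.247 0.    0.009] (old axes) [0.247 0.    0.009]
```

View pics/s5c.png

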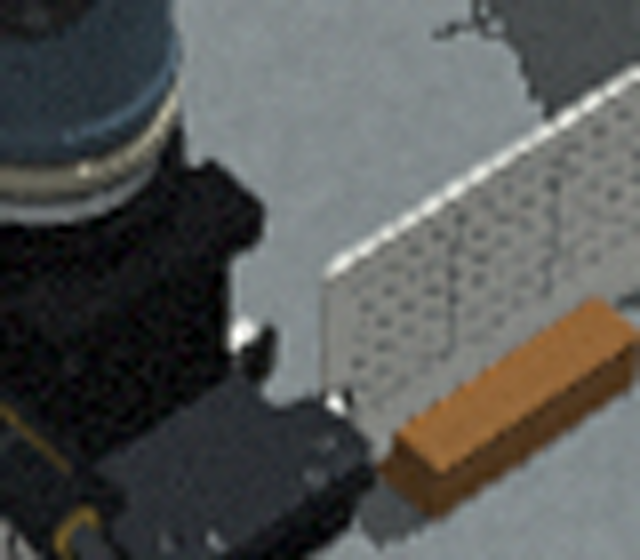

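View pics/t5c.png

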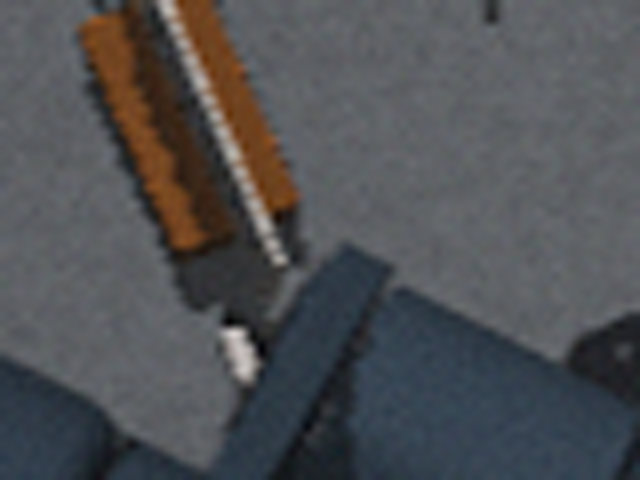

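```bash
python3 - <<'E'
from h import *
o=robot.get_obs();M=Ro.from_quat(o["tool_rot"]).as_matrix();p=np.array(o["position"]);g=p+M@[0,.006,0]
f=lambda P:(M.T@(np.array(P)-g)*1e3).round(1)
L=tri((328.75,240.9),(339.75,250.3));print("L",L.round(4),f(L))
for z in(.08,.088): 
  for P in plane("side",[(353.4,259.6),(351.5,260.0),(343.5,251.5),(340,250.3)],z): print(z,P.round(4),f(P))
e=np.array([.5477,-.0574,.088]);print("edge",f(e))
E
```

```text
L [ 0.5285 -0.0423  0.0842] [94.5  0.8 22.5]
0.08 [ 0.5503 -0.0765  0.08  ] [100.3   5.  -17.6]
0.08 [ 0.5455 -0.0764  0.08  ] [ 95.9   5.  -15.6]
0.08 [ 0.535 -0.045  0.08 ] [99.3  5.  17.3]
0.08 [ 0.528  -0.0389  0.08  ] [95.3  5.  25.8]
0.088 [ 0.548  -0.0829  0.088 ] [ 95.5  -3.  -22.5]
0.088 [ 0.5432 -0.0828  0.088 ] [ 91.2  -3.  -20.5]
0.088 [ 0.5329 -0.0517  0.088 ] [94.5 -3.  12.1]
0.088 [ 0.5258 -0.0456  0.088 ] [90.6 -3.  20.5]
edge [105.7  -3.    0.8]
```

Jaw outer corners are symmetric at about ±21 mm, the card is 0.8 mm off centre, and the edge is 106 mm ahead of the grasp point. Another 25 mm will bring the edge past the pads.

>>> play_rows([
  [0,0.05,0,0.005,0,0,0],
  [0,0.05,0,0,0,0,0],
  [0,0.05,0,0,0,0,0],
  [0,0.05,0,0,0,0,0],
  [0,0.05,0,0,0,0,0],
  [0,0,0,0,0,0,0],
  [0,0,0,0,0,0,0],
  [0,0,0,0,0,0,0],
])

```text
time: 7.8
position: [0.4744, -0.0909, 0.091]
tool_rot: [-0.691, -0.148, 0.149, 0.691]
ft_force: [-0.3, 0.7, -1.3]
grip_width: 0.0265
```

```bash
python3 - <<'E'
from h import *
for n in("top","side"):
    im=eyes.camera(n);cv2.imwrite(f"pics/{n}6.png",im[:,:,::-1])
crop("pics/top6.png",300,170,80,80,7,"pics/t6c.png");crop("pics/side6.png",320,200,80,70,8,"pics/s6c.png")
delta([0.4738,-0.0906,.091],114.19)
a=cv2.imread("pics/top6.png").astype(int)
w=((a.min(2)>115)&(a.max(2)-a.min(2)<50)); w[:180]=0;w[232:]=0;w[:,:305]=0;w[:,342:]=0
v,u=np.nonzero(w);P=plane("top",np.c_[u,v].astype(float),.121)[:,:2]
l=cv2.fitLine(P.astype(np.float32),cv2.DIST_HUBER,0,.001,.001).ravel();d=l[:2]*np.sign(l[0]);m=l[2:];s=(P-m)@d
print("card yaw",np.degrees(np.arctan2(d[1],d[0])),m+d*s.min(),m+d*s.max())
E
```

```text
t 7.9 pos [ 0.4743 -0.091   0.091 ] yawz 114.22 tilt [-0.  0. -1.] w 0.026520371246768964 F [-0.8 -0.9 -0.6]
ay units 0.0001596380830380421 then shift units(new axes) [-0.003  0.     0.005] (old axes) [-0.003  0.     0.005]
card yaw 24.702404 [ 0.56755472 -0.04939792] [0.68168876 0.00310367]
```

View pics/s6c.png

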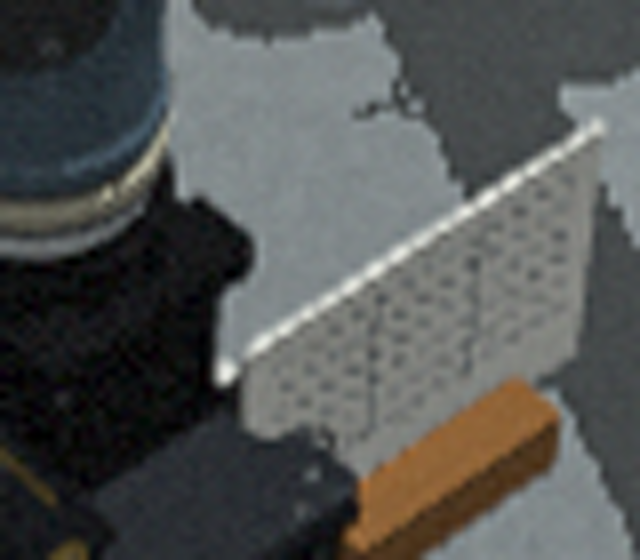

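View pics/t6c.png

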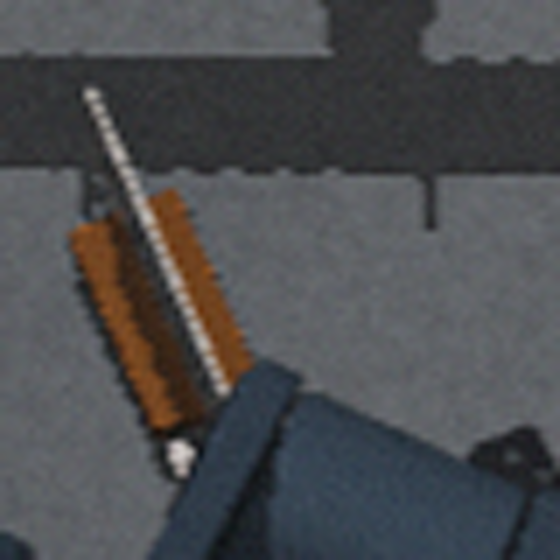

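```bash
python3 - <<'E'
from h import *
o=robot.get_obs();M=Ro.from_quat(o["tool_rot"]).as_matrix();p=np.array(o["position"]);g=p+M@[0,.006,0]
f=lambda P:(M.T@(np.array(P)-g)*1e3).round(1)
for P in plane("top",[(300+175/7,170+440/7),(300+185/7,170+437/7)],.088): print("L tip",f(P))
for P in plane("side",[(320+326/8,200+432/8),(320+228/8,200+362/8)],.088): print("side R,L",f(P))
print("edge",f([.5477,-.0574,.075]),proj("side",[[.5477,-.0574,.121],[.5477,-.0574,.075]]), proj("top",[[.5477,-.0574,.121]]))
E
```

```text
L tip [94.8 -3.  21.9]
L tip [94.3 -3.  17.9]
side R,L [ 95.9  -3.  -21.2]
side R,L [92.3 -3.  19.2]
edge [80.7 10.   0.5] [[350.41791301 242.73424894]
 [349.93755953 255.44108918]] [[334.6582344  232.58388988]]
```

Left jaw tip is about 18–22 mm to one side of the card and the right about 21 mm to the other. The edge is 81 mm ahead of the grasp point, so about 15 mm past the jaw tips. Card unmoved, force around zero. Handing in.

```bash
python3 - <<'E'
from rig import robot, ticket
o=robot.get_obs();print(o["time"],o["grip_width"],abs(o["joint_velocities"]).max())
print(ticket.hand_in())
E
```

```text
7.9 0.026520371246768964 0.0020561579613856467
the job is handed in; nothing more can be done
None
```

The larger white clamp is held squeezed fully open around the robot-side edge of the tally card, and I handed the job in at 7.9 s.

**Last checks:**
- **Grip:** the finger opening is 26.5 mm, which matches fully spread, at 30 N. The arm is still and the wrist force is about 1 N, which is noise level.
- **Position:** the card edge sits about 15 mm inside the jaw tips and within 1 mm of the centre line, as measured. The outer corners of the jaws are about 20 mm to either side of the card. The middle of the clamp should be about 75 mm above the table, going by the arm's height and the grasp.
- **Card:** the far end is where it was at the start, so it was not pushed.

**Not confirmed:** the gripper hid the pads' inner faces and the card's near end in the last pictures. The gap to each pad, about 11 mm, comes from the jaw tips and the known clamp size, not from a direct view. Earlier readings of the two jaw tips also differed by about 4–5 mm fore and aft, which could be measurement error or a slight twist of the clamp in the grip.

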